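Reset a rolling-ball tester: ball up behind the catch, drag pointer back to zero

TASK

Get the rolling-ball tester ready for its next run: with your fingertips, gently roll the steel ball from the valley up the long ramp of its gutter until it is past the spring catch and stays behind it without rolling back. Then push the drag pointer on the short run-out slope down to zero, fully home against its stop. Only push: do not pinch, lift or carry the ball or ram it into the end buffer, and leave the spare-ball block, bottle, beaker and marker where they are.

Things in the scene. Friction and masses are not known exactly. Their poses are not given: they have to be found in the camera images.
- tester: the whole tester, fixed on the bench: grey base plate 435 x 118 mm, above it an dark metal vee gutter bent like a wide V seen from the side. Origin on the bench top straight below the valley (the kink where both slopes meet); x level along the gutter toward the long ramp's high end, z up, y across (pointer rod and catch tab are on the +y side).
- valley (a point): lowest point of the line on which the ball's underside travels, at the kink, 52 mm above the bench. From here the long ramp climbs 12 degrees toward tester +x, the short run-out climbs 8 degrees toward -x (166 mm long). The gutter is 46 mm wide over its lips, which lie 9.5 mm above that line, so the ball stands free above the lips from 8.5 mm below its centre.
- ramp: the long ramp: origin at the valley, x uphill along the gutter (12 degrees above level), z square to the ramp, y as in the tester. The ball's centre travels at z = 18 mm. The catch's nose is at x = 185 mm; a ball resting against the catch has its centre at x = 200 mm; the end buffer stops the centre at x = 214 mm. Nothing overhangs the ramp.
- buffer (a point): middle of the face of the fixed rubber end buffer at the ramp's top, which the ball's front meets (ramp x = 232 mm, z = 18 mm); behind it stands an aluminium plate 50 mm wide whose top is 18 mm above this point.
- ball_center (a point): centre of the loose polished steel ball, 36 mm in diameter, about 0.19 kg. It starts at rest in the valley, its centre 70 mm above the bench, and rolls freely: let go on the long ramp below the catch it rolls back down. Pushing it takes 1 to 3 N.
- seat (a point): where the ball's centre is when the ball rests against the uphill side of the catch (on the ramp, x = 200 mm, z = 18 mm in the ramp's frame).
- catch_nose (a point): upper corner of the catch's nose: a 6 mm wide sprung brass dog standing up through the gutter's bottom, 8 mm above the line of the ball's underside (10 mm below the ball's centre). A ball pushed uphill presses it down with a few newtons at most and rides over it; it springs up again once the ball's centre is about 15 mm past it.
- catch (a joint): turn of the catch in rad: 0 = nose fully up (holding), about 0.3 = nose pressed below the ball's path. Spring-returned. Its small release tab at the +y side of the ramp need not be touched.
- pointer (a joint): place of the drag pointer along the run-out slope in m: 0 = home at zero (hard stop), growing up the run-out (tester -x) to 0.13; 0.085 to 0.125 at the start. It slides with about 0.8 N of friction and stays where left. Its 4 mm thick wiper crosses the gutter at ball height and at zero stands over the valley, so it cannot get there while the ball lies in the valley.
- pointer_tab (a point): top middle of the pointer's upright black thumb tab, 37 mm to the tester's +y side of the gutter's middle. The tab is 8 mm thick along the run-out, 18 mm wide across, and stands 28 mm above its carriage (a block 24 mm long, 15 mm wide) and 36 mm above the gutter's lips. Push it on its uphill face, down the 8 degree slope.
- ball_block: bystander: fixed plastic block 110 x 40 x 16 mm with three smaller spare balls (25, 20, 15 mm); origin at the centre of its underside.
- bottle: bystander: small white reagent bottle with a blue cap, 34 mm in diameter, 74 mm tall, loose; origin at the centre of its underside.
- beaker: bystander: clear beaker, 62 mm in diameter, 76 mm tall, loose; origin at the centre of its underside.
- marker: bystander: felt marker lying on the bench, 137 mm long, 16 mm thick, along its own y, loose; origin at the middle of its underside.
There are look-alikes about, which are no part of the job. What is shaped like the part that bears ball_center but yellow is not meant.

How it is judged (in metres and radians):
On the way, in this order (a step that is already met when the one before it is completed fails the run):
1. the ball is past the catch, in the gutter, and the catch has sprung up behind it (x of ball_center in the frame of ramp between 0.197 and 0.217 m and z of ball_center in the frame of ramp between 0.014 and 0.022 m and value of joint catch below 0.08 rad), for 0.2 s.
2. the pointer is home at zero (value of joint pointer below 0.004 m), for 0.2 s.
At the end, for the whole second after the job is handed in: The ball is at rest behind the raised catch (catch within 0.08 rad of fully up, bearing the ball; ball centre 197 to 204 mm up the ramp and within 4 mm of its path above the gutter), and the pointer is within 4 mm of its zero stop (all of step 1 and x of ball_center in the frame of ramp below 0.204 m and linear speed of ball below 0.01 m/s and contact force between ball and catch above 0.05 N and value of joint pointer below 0.004 m); the robot touches nothing.
It fails at once if the ball is lifted or leaves the gutter (more than 12 mm above its path on the ramp, 20 mm elsewhere, or more than 12 mm sideways) (z of ball_center in the frame of ramp above 0.038 m or (x of ball_center in the frame of ramp above 0.01 m and z of ball_center in the frame of ramp above 0.03 m) or y of ball_center in the frame of ramp above 0.012 m or y of ball_center in the frame of ramp below -0.012 m).
It fails at once if the ball is squeezed or rammed by the fingers (more than 30 N) (contact force between the fingers and ball above 30 N).
It fails at once if the bottle, beaker or marker is moved more than 15 mm (distance of any of bottle, beaker, marker from where it was at the start of the episode above 0.015 m).
It fails at once if the spare-ball block is knocked (more than 3 N) (contact force between any of the arm, the fingers and ball_block above 3 N).
It also fails if it takes over 58 s, if anything falls off the work surface, if the arm or the gripper's body presses on something with over 40 N, if the wrist force passes 120 N, or if a joint passes its speed limit or range.

ROBOT

A 6-joint arm with a two-finger parallel gripper is mounted at the origin on a cart in front of the work surface, level with it; the furniture and walls round the work are solid. World frame = base frame: x ahead of the robot, y to its left, z up, the work surface at z = 0. Lengths are in m, angles in degrees, forces in N, time in s.
With the tool pointing down it reaches from about 0.275 to 0.875 m from the base axis. Payload 12.5 kg.
Tool frame: the origin (TCP) lies midway between the tips of the shut fingers; the grasp point (between the pads) lies grip_point_offset behind it (grip_point_offset is the distance from the TCP to the grasp point, in m); z points along the fingers, y is the direction in which the jaws open and shut (so a half turn about z gives the same grasp; the last joint's range is limited). The gripper opens to 85 mm and grips with 20 to 120 N. Pads are 22 mm wide; open, the fingers measure 114 mm over their backs; the gripper's body (76 mm by 85 mm) begins 54 mm behind the grasp point. The pads swing forward as they close: fully open they stand 13 mm farther back than shut.
Start: joints at [65.569, 20.094, 94.641, -0, 65.266, -4.847], TCP at [0.184, 0.518, 0.231] pointing down, gripper open.
Joint ranges: [-157.81, 157.81], [-45, 120.19], [0.68, 151.7], [-89.99, 269.99], [4.06, 180], [-164.3, 164.3]. Speed limits (degrees/s): [127.2, 127.2, 159.86, 180, 180, 180].

INTERFACE

Orientations are given as [roll, pitch, yaw] about the fixed x, y, z axes, in that order (R = Rz(yaw) Ry(pitch) Rx(roll)).
In Python, from cell import * gives the robot as it stands.
- The arm moves only by the tool send_rows, never from a script. Its argument "moves" is a list of rows, each a list of 6 numbers: the shift along the tool's x, y, z in units of 40 mm (1.0 is 40 mm), then the turn, a rotation vector about the tool's x, y, z in units of 6 degrees (1.0 is 6 degrees). In form: [[dx, dy, dz, rx, ry, rz], ...]. A call has exactly 8 rows; each row shifts and turns the commanded pose from where the row before left it, along the tool's axes as they then stand; what a row does not reach is not made up. A row lasts 1/8 s, in which the tool goes at most 62.5 mm and 10.7 degrees, less where a joint would pass 70% of its speed; a pose out of reach is approached as far as the arm can. A call is refused whole if a number of a shift passes 1 or a number of a turn 1, either way. A call with a gripper value outside its range is refused whole. "gripper" is the opening, from -1 (shut) to 1 (fully open), so that 0 is half open, set as the call begins (left out, the last holds). The fingers move at their own pace and stop on an object; the grip force is fixed at half the most. Time passes only in rows, so rows that do not move let the fingers close, or fill a call up. It gives the time, the measured TCP pose, the force and the opening at its end, in the units of the state.
- observe(): the state, without advancing time (a new reading comes with each control period).
- read_camera(name): name is "scene" or "top" or "wrist"; returns a dict with "pixels" (400x640x3 uint8, blue, green, red), "K" (3x3 intrinsics, pixels), "T" (4x4, takes a point from camera to world coordinates); the wrist camera has in their place "tool_from_camera" (4x4, takes a point from camera to tool coordinates, whose origin is the TCP and whose axes are the flange's). Camera axes: x right, y up, looking along -z (the intrinsics and any distortion apply to the point x, -y, -z); pixel columns grow to the right and rows downward; lengths in m; the calibration is good to about 2 mm. A picture is of the moment at which its call begins: read the wrist's pose just before it. There is no depth.
- finish_job(): hands the job in, once; it reports no verdict.
The state is a dict: "time_s": time; "joint_pos": joint angles; "dq": joint speeds; "joint_torque": joint torques, N m; "tcp_pos": TCP position; "eef_rot": TCP orientation; "ft_force": force on the tool from outside, world axes, zero at the start; "torque": the same for the moment, N m; "opening": finger opening in m.
Only numpy, scipy, OpenCV 4.12 (cv2) and the standard library are available. Lean on these libraries where they do the work, as an engineer would, in place of code of your own. Each camera call takes 0.05 s, during which the arm holds its last target.

## Working session

There is one attempt and no reset: what is moved stays moved. The work goes in short steps, Python scripts to look and compute and a tool call to move; the robot and the scene stay as the last step left them, time stands still between calls to the robot, and variables do not carry over. Pictures are saved under pics/ and viewed, and the job is handed in when it is done.

Besides the shell and the picture viewer there is one more tool, called after "Call:" as name(argument=value, ...), one argument or row to a line, values as JSON. send_rows: Moves the arm, as the interface text tells. Its arguments: {"type":"object","properties":{"moves":{"type":"array","items":{"type":"array","items":{"type":"number"}}},"gripper":{"type":"number"}},"required":["moves"]}

```bash
mkdir -p pics; ls
python3 - <<'E'
from cell import *
import cv2
s=observe(); print(s)
for n in ("scene","top","wrist"):
    c=read_camera(n); cv2.imwrite(f"pics/{n}0.png",c["pixels"]); print(n,c["K"].tolist(), (c.get("T") if "T" in c else c["tool_from_camera"]).tolist() if hasattr(c.get("T",c.get("tool_from_camera")),"tolist") else c.get("T",c.get("tool_from_camera")), [k for k in c])
try: print(grip_point_offset)
except Exception as e: print(e)
E
```

```text
pics
{'time_s': 0.0, 'joint_pos': array([ 6.55709018e+01,  2.01252997e+01,  9.46762355e+01, -4.42574394e-04,
        6.52654193e+01, -4.84942521e+00]), 'dq': array([ 0.14337054, -0.02297532, -0.01961157,  0.00797054, -0.01331955,
       -0.03959717]), 'joint_torque': array([ 3.48230446e-03, -5.06093109e+01, -2.91404289e+01,  1.31552471e-05,
        4.52737280e-03,  4.73980833e-05]), 'tcp_pos': array([0.18417741, 0.51790133, 0.23075396]), 'eef_rot': array([-1.79933251e+02, -5.25984285e-03,  1.60420509e+02]), 'ft_force': array([-0.36878791, -1.24622036,  0.01103965]), 'torque': array([0.05748488, 0.03287971, 0.00760145]), 'opening': 0.08536881160923383}
scene [[471.62202863182483, 0.0, 318.7225833369742], [0.0, 471.62202863182483, 202.16265970377572], [0.0, 0.0, 1.0]] [[0.8603844077722873, 0.31858700389475475, -0.3977951631326024, 0.07198482245069734], [-0.5092834522847239, 0.5668777623245631, -0.647518314652836, -0.7081582922007937], [0.019210312107916162, 0.7597051556566268, 0.6499838770134665, 0.8225949560115877], [0.0, 0.0, 0.0, 1.0]] ['pixels', 'K', 'T']
top [[416.9970481304712, 0.0, 321.6510001990891], [0.0, 416.9970481304712, 197.63401326452134], [0.0, 0.0, 1.0]] [[-0.0011684514241356652, 0.986476775004511, -0.1638969404777548, 0.3497511651651675], [-0.9998030296266728, -0.004399643558278037, -0.019353167334734765, 0.010001190546887886], [-0.019812538216886215, 0.16384204440026792, 0.9862876090756413, 1.0492963012900753], [0.0, 0.0, 0.0, 1.0]] ['pixels', 'K', 'T']
wrist [[291.85376543003815, 0.0, 322.185143127959], [0.0, 291.85376543003815, 201.56690645008024], [0.0, 0.0, 1.0]] [[0.0007640099289745739, 0.9643238156825503, 0.2647243751456867, 0.06751564333206779], [0.9999996903983879, -0.0006868808998312272, -0.00038392415558764726, -0.00023150325200349542], [-0.00018839308964167922, 0.26472458650846037, -0.9643240419101703, -0.14378566202973098], [0.0, 0.0, 0.0, 1.0]] ['pixels', 'K', 'tool_from_camera']
0.0187
```

View pics/scene0.png

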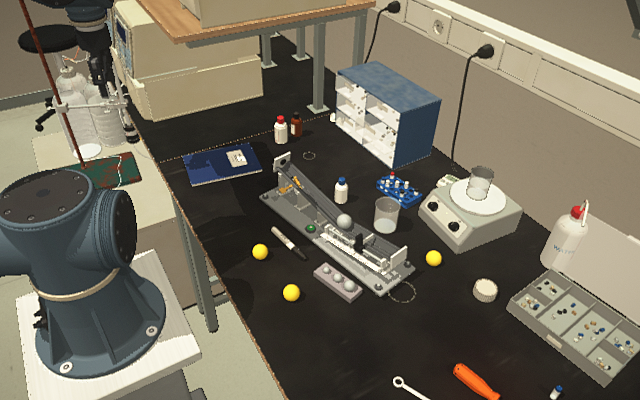

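View pics/top0.png

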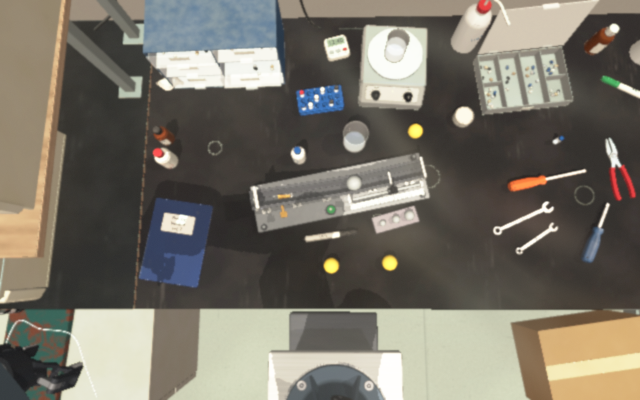

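View pics/wrist0.png

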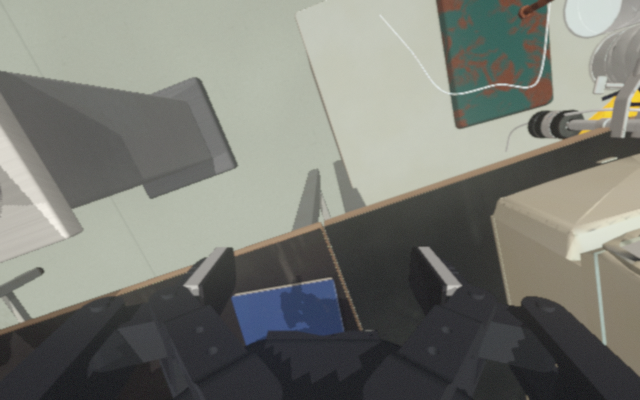

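Run:
```python
import cv2
a=cv2.imread("pics/top0.png")[135:245,235:445]
cv2.imwrite("pics/topc.png",cv2.resize(a,None,fx=3.8,fy=3.8,interpolation=cv2.INTER_CUBIC))
a=cv2.imread("pics/scene0.png")[140:310,240:430]
cv2.imwrite("pics/scenec.png",cv2.resize(a,None,fx=3.5,fy=3.5,interpolation=cv2.INTER_CUBIC))
```

```text
(no output)
```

View pics/topc.png

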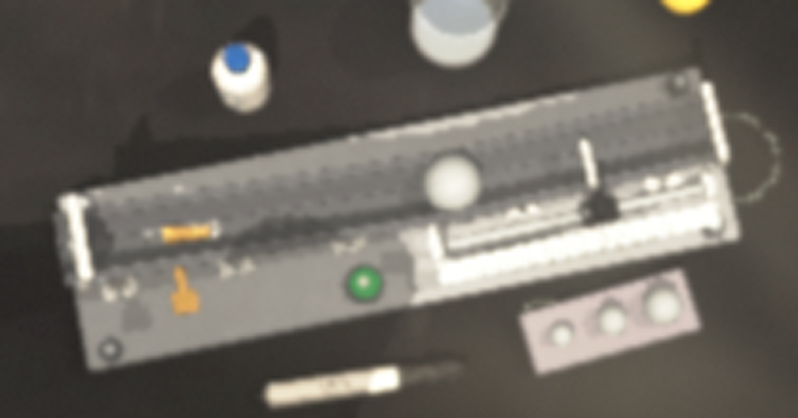

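View pics/scenec.png

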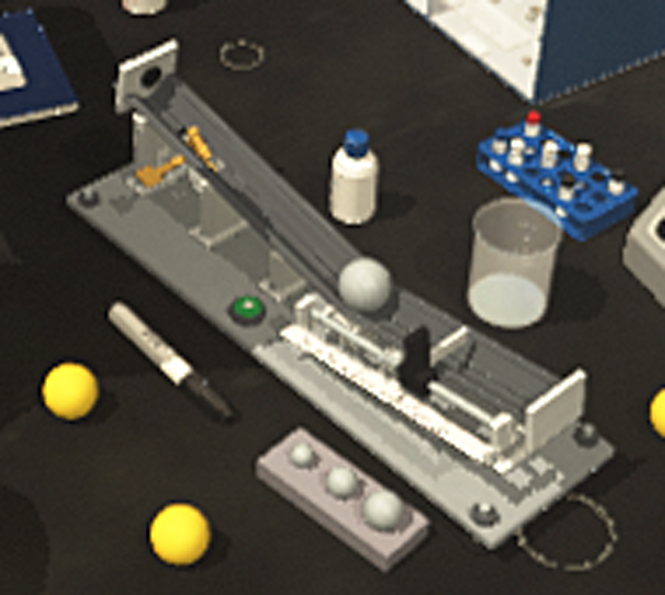

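```bash
cat > h.py <<'E'
from cell import *
import numpy as np, cv2
from scipy.optimize import least_squares
from scipy.spatial.transform import Rotation as R
def proj(K,T,p):
    q=np.linalg.inv(T)@np.r_[p,1]; q=q[:3]*[1,-1,-1]; u=K@q; return u[:2]/u[2]
def wristT(s,tfc):
    T=np.eye(4);T[:3,:3]=R.from_euler('xyz',s['eef_rot'],degrees=True).as_matrix();T[:3,3]=s['tcp_pos'];return T@tfc
def ramp(x,y,z):
    a=np.radians(12);return np.array([x*np.cos(a)-z*np.sin(a),y,.052+x*np.sin(a)+z*np.cos(a)])
def runout(s,y,z): # s up the run-out
    a=np.radians(8);return np.array([-s*np.cos(a)+z*np.sin(a),y,.052+s*np.sin(a)+z*np.cos(a)])
def w(p,t):
    c,s=np.cos(p[2]),np.sin(p[2]);return np.array([p[0]+c*t[0]-s*t[1],p[1]+s*t[0]+c*t[1],t[2]])
E
cat > fit.py <<'E'
from h import *
cs={n:read_camera(n) for n in("top","scene")}
obs=[]
f=lambda u,v:(235+u/3.8,135+v/3.8)
g=lambda u,v:(240+u/3.5,140+v/3.5)
# params: x,y,yaw, platex, pointer s
def res(p,full=False):
    B=np.array([0,0,.070]); P=np.array([p[3],0,.1358]); tab=runout(p[4],.037,.0095+.036)
    o=[("top",B,f(452,183)),("scene",B,g(365,285)),("top",P,f(75,237)),("scene",P,g(147,56)),("top",tab,f(600,203)),("scene",tab,g(417,333))]
    return np.concatenate([proj(cs[n]['K'],cs[n]['T'],w(p,t))-uv for n,t,uv in o])
r=least_squares(res,[.4,-.05,1.5,.235,.1])
print(r.x,np.degrees(r.x[2]));print(r.fun.reshape(-1,2).round(1))
E
python3 fit.py
```

```text
[ 0.54808568 -0.04813593  1.76884171  0.22935153  0.08800015] 101.34716453537189
[[ 0.  -0.4]
 [-0.4  0.3]
 [ 0.2 -0.1]
 [-0.1 -0.2]
 [ 0.1 -0.5]
 [-0.4  0.2]]
```

```bash
cat >> h.py <<'E'
P=np.array([0.5481,-0.0481,1.7688]); YAW=np.degrees(P[2])
def plan(tgt,n,yaw=YAW,s=None):
    s=s or observe(); p=s['tcp_pos'].copy(); M=R.from_euler('xyz',s['eef_rot'],degrees=True)
    Mt=R.from_euler('xyz',[180,0,yaw],degrees=True)
    rv=(M.inv()*Mt).as_rotvec(degrees=True); out=[]
    for k in range(n):
        d=M.inv().apply((tgt-p)/(n-k)); t=rv/n
        row=np.r_[d/.04,t/6].round(2); out.append(row.tolist())
        p=p+M.apply(row[:3]*.04); M=M*R.from_rotvec(row[3:]*6,degrees=True)
    print(out, "end",p.round(4),M.as_euler('xyz',degrees=True).round(2)); 
    assert max(map(lambda r:max(map(abs,r)),out))<=1
E
python3 -c "
from h import *
plan(np.r_[w(P,[-.045,0,0])[:2],.2],16)"
```

```text
[[-0.87, -0.7, 0.05, -0.0, 0.0, 0.62], [-0.91, -0.65, 0.05, -0.0, 0.0, 0.62], [-0.95, -0.58, 0.05, -0.0, 0.0, 0.62], [-0.99, -0.52, 0.05, -0.0, 0.0, 0.62], [-1.02, -0.46, 0.05, -0.0, 0.0, 0.62], [-1.05, -0.39, 0.05, -0.0, 0.0, 0.62], [-1.07, -0.32, 0.05, -0.0, 0.0, 0.62], [-1.09, -0.25, 0.05, -0.0, 0.0, 0.62], [-1.1, -0.18, 0.05, -0.0, 0.0, 0.62], [-1.11, -0.11, 0.05, -0.0, 0.0, 0.62], [-1.12, -0.04, 0.05, -0.0, 0.0, 0.62], [-1.12, 0.04, 0.05, -0.0, 0.0, 0.62], [-1.11, 0.11, 0.05, -0.0, 0.0, 0.62], [-1.1, 0.18, 0.04, -0.0, 0.0, 0.62], [-1.09, 0.25, 0.05, -0.0, 0.0, 0.62], [-1.07, 0.33, 0.04, -0.0, 0.0, 0.62]] end [ 0.557  -0.0923  0.2   ] [-1.7998e+02  2.0000e-02  1.0090e+02]Traceback (most recent call last):
  File "<string>", line 3, in <module>
    plan(np.r_[w(P,[-.045,0,0])[:2],.2],16)
    ~~~~^^^^^^^^^^^^^^^^^^^^^^^^^^^^^^^^^^^
  File "h.py", line 25, in plan
    assert max(map(lambda r:max(map(abs,r)),out))<=1
           ^^^^^^^^^^^^^^^^^^^^^^^^^^^^^^^^^^^^^^^^^
AssertionError
```

```bash
python3 -c "
from h import *
plan(np.r_[w(P,[-.045,0,0])[:2],.2],24)"
```

```text
[[-0.58, -0.47, 0.03, -0.0, 0.0, 0.41], [-0.6, -0.44, 0.03, -0.0, 0.0, 0.41], [-0.62, -0.42, 0.03, -0.0, 0.0, 0.41], [-0.63, -0.39, 0.03, -0.0, 0.0, 0.41], [-0.65, -0.36, 0.03, -0.0, 0.0, 0.41], [-0.67, -0.33, 0.03, -0.0, 0.0, 0.41], [-0.68, -0.31, 0.03, -0.0, 0.0, 0.41], [-0.69, -0.28, 0.03, -0.0, 0.0, 0.41], [-0.7, -0.25, 0.03, -0.0, 0.0, 0.41], [-0.71, -0.22, 0.03, -0.0, 0.0, 0.41], [-0.72, -0.18, 0.03, -0.0, 0.0, 0.41], [-0.73, -0.15, 0.03, -0.0, 0.0, 0.41], [-0.73, -0.12, 0.04, -0.0, 0.0, 0.41], [-0.74, -0.09, 0.03, -0.0, 0.0, 0.41], [-0.74, -0.06, 0.04, -0.0, 0.0, 0.41], [-0.75, -0.03, 0.03, -0.0, 0.0, 0.41], [-0.75, 0.0, 0.04, -0.0, 0.0, 0.41], [-0.74, 0.04, 0.03, -0.0, 0.0, 0.41], [-0.74, 0.07, 0.04, -0.0, 0.0, 0.41], [-0.74, 0.1, 0.03, -0.0, 0.0, 0.41], [-0.73, 0.13, 0.04, -0.0, 0.0, 0.41], [-0.73, 0.16, 0.03, -0.0, 0.0, 0.41], [-0.72, 0.2, 0.04, -0.0, 0.0, 0.41], [-0.71, 0.22, 0.03, -0.0, 0.0, 0.41]] end [ 0.5569 -0.0922  0.2   ] [-1.7998e+02  2.0000e-02  1.0138e+02]
```

Call:
send_rows(
  moves=[
    [-0.58, -0.47, 0.03, 0, 0, 0.41],
    [-0.6, -0.44, 0.03, 0, 0, 0.41],
    [-0.62, -0.42, 0.03, 0, 0, 0.41],
    [-0.63, -0.39, 0.03, 0, 0, 0.41],
    [-0.65, -0.36, 0.03, 0, 0, 0.41],
    [-0.67, -0.33, 0.03, 0, 0, 0.41],
    [-0.68, -0.31, 0.03, 0, 0, 0.41],
    [-0.69, -0.28, 0.03, 0, 0, 0.41],
  ],
  gripper=-1,
)

```text
time_s: 1.25
tcp_pos: [0.3091, 0.3138, 0.2217]
eef_rot: [180.0, 0.0, 140.7]
ft_force: [0.3, 0.1, 0.4]
opening: 0.0001
```

Call:
send_rows(
  moves=[
    [-0.7, -0.25, 0.03, 0, 0, 0.41],
    [-0.71, -0.22, 0.03, 0, 0, 0.41],
    [-0.72, -0.18, 0.03, 0, 0, 0.41],
    [-0.73, -0.15, 0.03, 0, 0, 0.41],
    [-0.73, -0.12, 0.04, 0, 0, 0.41],
    [-0.74, -0.09, 0.03, 0, 0, 0.41],
    [-0.74, -0.06, 0.04, 0, 0, 0.41],
    [-0.75, -0.03, 0.03, 0, 0, 0.41],
  ],
)

```text
time_s: 2.25
tcp_pos: [0.4332, 0.1106, 0.2112]
eef_rot: [180.0, 0.0, 121.0]
ft_force: [0.0, 0.8, -0.2]
opening: -0.0005
```

Call:
send_rows(
  moves=[
    [-0.75, 0, 0.04, 0, 0, 0.41],
    [-0.74, 0.04, 0.03, 0, 0, 0.41],
    [-0.74, 0.07, 0.04, 0, 0, 0.41],
    [-0.74, 0.1, 0.03, 0, 0, 0.41],
    [-0.73, 0.13, 0.04, 0, 0, 0.41],
    [-0.73, 0.16, 0.03, 0, 0, 0.41],
    [-0.72, 0.2, 0.04, 0, 0, 0.41],
    [-0.71, 0.22, 0.03, 0, 0, 0.41],
  ],
)

```text
time_s: 3.25
tcp_pos: [0.5573, -0.0929, 0.1999]
eef_rot: [-180.0, -0.0, 101.3]
ft_force: [-0.8, -0.1, 1.2]
opening: -0.0001
```

Run:
```python
from h import *
s=observe(); print(s['time_s'],s['tcp_pos'],s['eef_rot'],s['opening'],s['ft_force'],s['joint_pos'])
c=read_camera("wrist"); cv2.imwrite("pics/w1.png",c["pixels"])
T=wristT(s,c['tool_from_camera'])
for n,t in (("ball",[0,0,.07]),("buffertop",[.2294,0,.1358]),("tab",runout(.088,.037,.0455)),("lipR",ramp(.2,.023,.0095)),("lipL",ramp(.2,-.023,.0095)),("nose",ramp(.185,0,.008)),("lip0R",ramp(0,.023,.0095)),("lip0L",ramp(0,-.023,.0095))):
    print(n,proj(c['K'],T,w(P,t)).round(1))
```

```text
3.25 [ 0.55731218 -0.09293881  0.19991844] [-1.79989220e+02 -4.98158626e-03  1.01293078e+02] -7.671191745261973e-05 [-0.82005472 -0.09578441  1.16825653] [-1.41883652e+01  2.35924788e+01  9.42486348e+01 -1.59161217e-04
  6.21707609e+01 -2.54813690e+01]
ball [322.5 145.4]
buffertop [ 322.8 -311.5]
tab [279.9 243.6]
lipR [ 286.7 -157.9]
lipL [ 358.6 -157.9]
nose [ 322.6 -123.9]
lip0R [298.4 146.8]
lip0L [346.6 146.8]
```

View pics/w1.png

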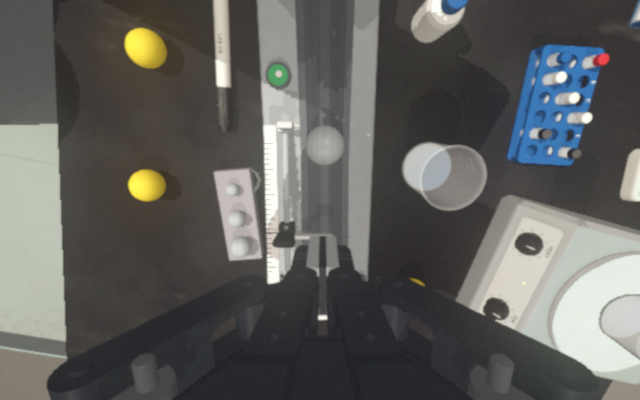

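Run:
```python
from h import *
s=observe(); c=read_camera("wrist"); 
T=wristT(s,c['tool_from_camera']); print(proj(c['K'],T,s['tcp_pos']), proj(c['K'],T,s['tcp_pos']+[0,0,.0187]))
a=c["pixels"][200:340,240:410]; cv2.imwrite("pics/w1c.png",cv2.resize(a,None,fx=4,fy=4,interpolation=cv2.INTER_CUBIC))
```

```text
[323.23443273 251.20631679] [323.40932984 268.14829906]
```

View pics/w1c.png

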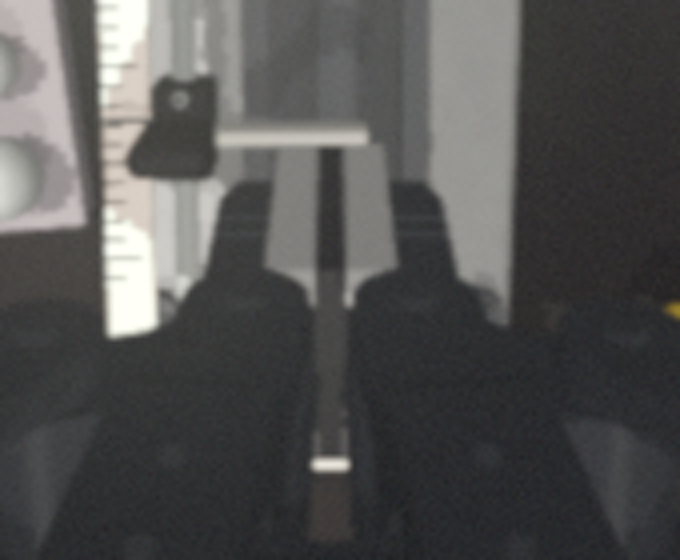

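Call:
send_rows(
  moves=[
    [0.1, 0.03, 0.5, 0, 0, 0],
    [0, 0, 0.6, 0, 0, 0],
    [0, 0, 0.6, 0, 0, 0],
    [0, 0, 0.5, 0, 0, 0],
    [0, 0, 0.3, 0, 0, 0],
    [0, 0, 0.2, 0, 0, 0],
    [0, 0, 0.1, 0, 0, 0],
    [0, 0, 0, 0, 0, 0],
  ],
)

```text
time_s: 4.35
tcp_pos: [0.5574, -0.0879, 0.0883]
eef_rot: [180.0, 0.0, 101.4]
ft_force: [0.2, 0.4, 0.0]
opening: 0.0004
```

```bash
cat > st.py <<'E'
from h import *
import sys
s=observe(); t=s['tcp_pos']-np.r_[P[:2],0]; c,n=np.cos(P[2]),np.sin(P[2])
print(s['time_s'],'tester',(c*t[0]+n*t[1]).round(4),(-n*t[0]+c*t[1]).round(4),t[2].round(4),s['eef_rot'].round(2),'F',s['ft_force'].round(1))
C={k:read_camera(k)['pixels'] for k in('wrist','scene','top')}
a=C['wrist'][40:320,200:440]
b=cv2.resize(C['scene'][140:310,240:430],None,fx=2,fy=2,interpolation=cv2.INTER_CUBIC)
d=cv2.resize(C['top'][135:245,235:445],None,fx=1.8,fy=1.8,interpolation=cv2.INTER_CUBIC)
im=np.zeros((600,800,3),np.uint8)
im[:340,:380]=b; im[:560,380:380+420]=cv2.resize(C['wrist'][40:320,215:425],None,fx=2,fy=2); im[360:360+198,:378]=d
cv2.imwrite(f'pics/{sys.argv[1]}.png',im)
E
python3 st.py a1
```

```text
4.35 tester -0.0408 -0.0013 0.0883 [1.7999e+02 1.0000e-02 1.0138e+02] F [0.2 0.4 0. ]
```

View pics/a1.png

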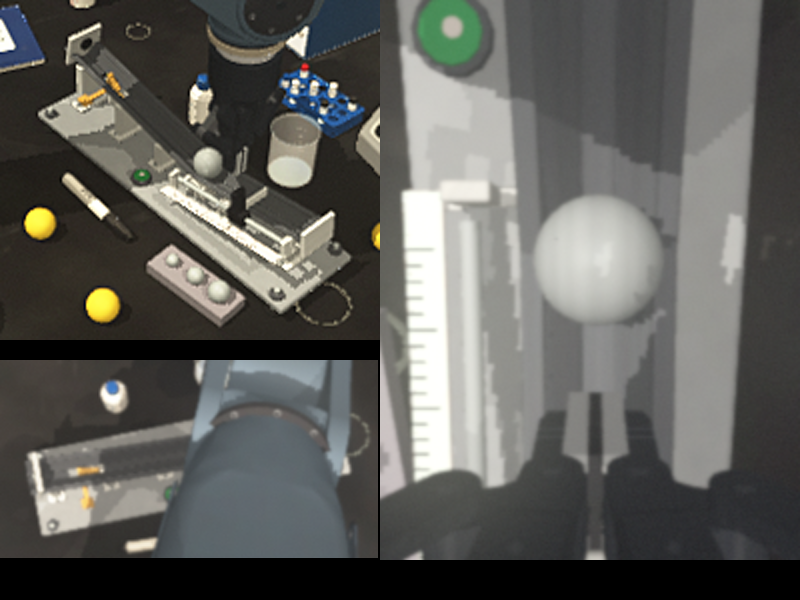

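Call:
send_rows(
  moves=[
    [0, 0, 0.15, 0, 0, 0],
    [0, 0, 0.15, 0, 0, 0],
    [0, 0, 0.13, 0, 0, 0],
    [0, 0, 0.08, 0, 0, 0],
    [0, 0, 0, 0, 0, 0],
    [0.1, 0, 0, 0, 0, 0],
    [0.1, 0, 0, 0, 0, 0],
    [0.05, 0, 0, 0, 0, 0],
  ],
)

```text
time_s: 5.5
tcp_pos: [0.5553, -0.0777, 0.0678]
eef_rot: [180.0, 0.0, 101.4]
ft_force: [0.9, 0.1, 0.2]
opening: -0.0001
```

```bash
python3 st.py a2
```

```text
5.5 tester -0.0305 -0.0012 0.0678 [179.99   0.   101.39] F [0.9 0.1 0.2]
```

View pics/a2.png

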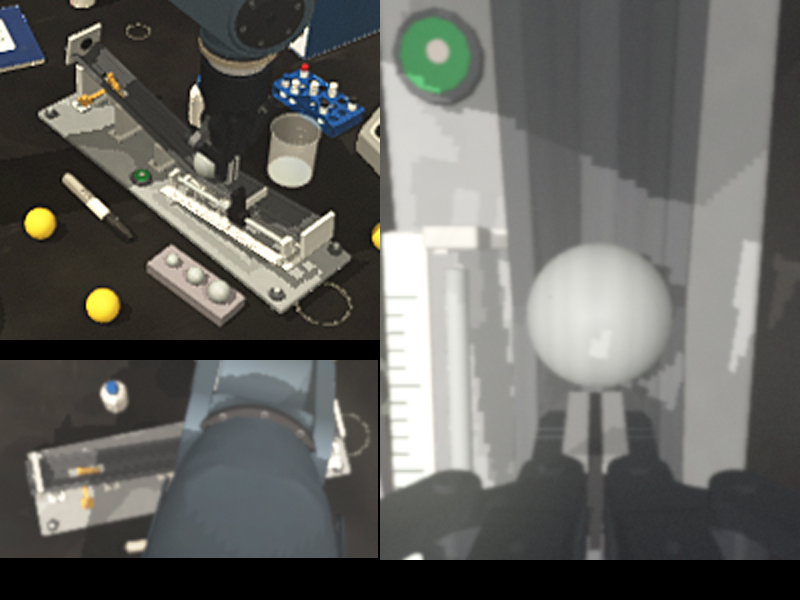

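Call:
send_rows(
  moves=[
    [0.05, 0, 0, 0, 0, 0],
    [0.06, 0, 0, 0, 0, 0],
    [0.08, 0, -0.01, 0, 0, 0],
    [0.1, 0, -0.02, 0, 0, 0],
    [0.1, 0, -0.02, 0, 0, 0],
    [0.1, 0, -0.02, 0, 0, 0],
    [0.1, 0, -0.02, 0, 0, 0],
    [0.1, 0, -0.02, 0, 0, 0],
  ],
)

```text
time_s: 6.65
tcp_pos: [0.5498, -0.0507, 0.0722]
eef_rot: [180.0, 0.0, 101.4]
ft_force: [0.6, -0.6, 1.4]
opening: -0.0001
```

```bash
python3 st.py a3
```

```text
6.65 tester -0.0029 -0.0012 0.0722 [180.     0.   101.38] F [ 0.6 -0.6  1.4]
```

View pics/a3.png

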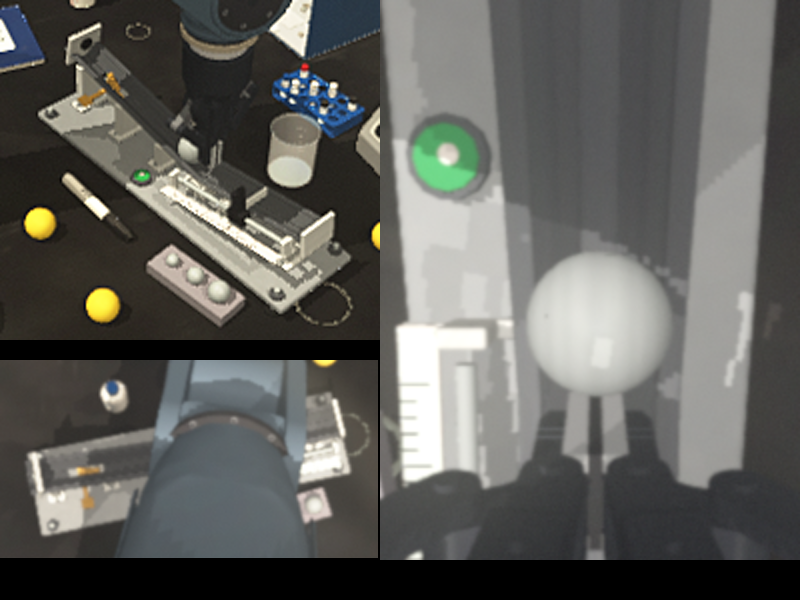

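Call:
send_rows(
  moves=[
    [0.11, 0, -0.024, 0, 0, 0],
    [0.13, 0, -0.028, 0, 0, 0],
    [0.13, 0, -0.028, 0, 0, 0],
    [0.13, 0, -0.028, 0, 0, 0],
    [0.13, 0, -0.028, 0, 0, 0],
    [0.13, 0, -0.028, 0, 0, 0],
    [0.13, 0, -0.028, 0, 0, 0],
    [0.13, 0, -0.028, 0, 0, 0],
  ],
)

```text
time_s: 7.8
tcp_pos: [0.5417, -0.0107, 0.081]
eef_rot: [-180.0, -0.0, 101.4]
ft_force: [0.2, -1.5, 1.0]
opening: 0.0001
```

Call:
send_rows(
  moves=[
    [0.13, 0, -0.028, 0, 0, 0],
    [0.13, 0, -0.028, 0, 0, 0],
    [0.13, 0, -0.028, 0, 0, 0],
    [0.13, 0, -0.028, 0, 0, 0],
    [0.13, 0, -0.028, 0, 0, 0],
    [0.13, 0, -0.028, 0, 0, 0],
    [0.13, 0, -0.028, 0, 0, 0],
    [0.13, 0, -0.028, 0, 0, 0],
  ],
)

```text
time_s: 8.8
tcp_pos: [0.5336, 0.0301, 0.0899]
eef_rot: [180.0, -0.0, 101.4]
ft_force: [0.4, -1.6, 1.4]
opening: 0.0006
```

```bash
python3 st.py a4
```

```text
8.8 tester 0.0795 -0.0011 0.0899 [180.    -0.   101.37] F [ 0.4 -1.6  1.4]
```

View pics/a4.png

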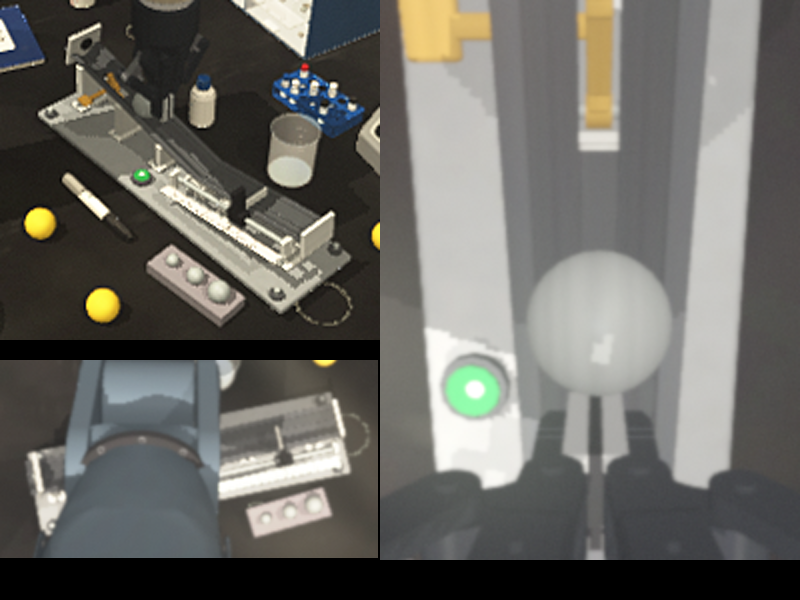

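Call:
send_rows(
  moves=[
    [0.13, 0, -0.028, 0, 0, 0],
    [0.13, 0, -0.028, 0, 0, 0],
    [0.13, 0, -0.028, 0, 0, 0],
    [0.13, 0, -0.028, 0, 0, 0],
    [0.13, 0, -0.028, 0, 0, 0],
    [0.13, 0, -0.028, 0, 0, 0],
    [0.13, 0, -0.028, 0, 0, 0],
    [0.13, 0, -0.028, 0, 0, 0],
  ],
)

```text
time_s: 9.95
tcp_pos: [0.5253, 0.0709, 0.0989]
eef_rot: [-180.0, -0.0, 101.4]
ft_force: [-0.0, -1.7, 0.7]
opening: 0.0
```

```bash
cat >> st.py <<'E'
T=wristT(s,read_camera('wrist')['tool_from_camera']); K=read_camera('wrist')['K']
q=np.array([-215,-40])
for rx in (.165,.185,.2,.205,.21,.214):
    uv=proj(K,T,w(P,ramp(rx,0,.018))); print(rx,((uv+q)*2+[380,0]).round(0))
print('buf',((proj(K,T,w(P,ramp(.232,0,.018)))+q)*2+[380,0]).round(0))
E
python3 st.py a5
```

```text
9.95 tester 0.1211 -0.0011 0.0989 [-180.     -0.    101.37] F [-0.  -1.7  0.7]
0.165 [592. 293.]
0.185 [592. 213.]
0.2 [592. 145.]
0.205 [592. 121.]
0.21 [592.  95.]
0.214 [592.  75.]
buf [592. -28.]
```

View pics/a5.png

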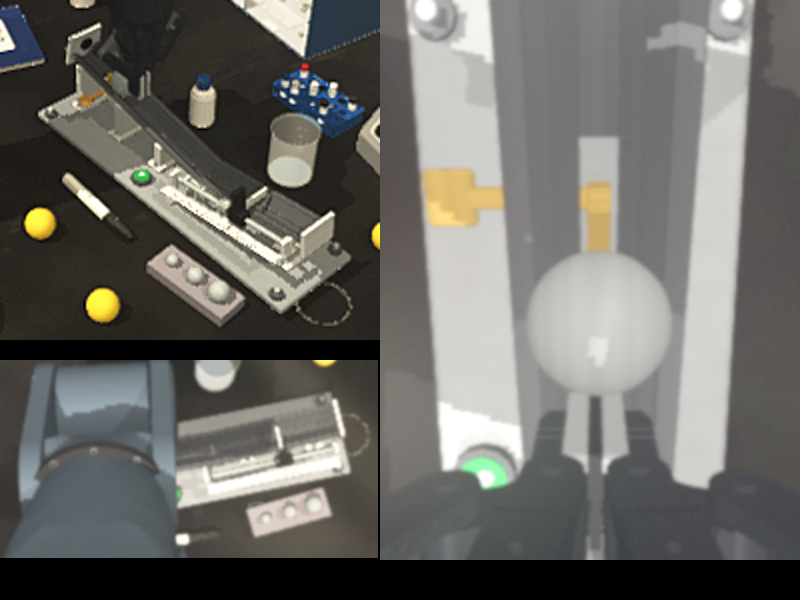

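Call:
send_rows(
  moves=[
    [0.1, 0, -0.021, 0, 0, 0],
    [0.1, 0, -0.021, 0, 0, 0],
    [0.1, 0, -0.021, 0, 0, 0],
    [0.1, 0, -0.021, 0, 0, 0],
    [0.1, 0, -0.021, 0, 0, 0],
    [0.1, 0, -0.021, 0, 0, 0],
    [0.1, 0, -0.021, 0, 0, 0],
    [0.1, 0, -0.021, 0, 0, 0],
  ],
)

```text
time_s: 11.2
tcp_pos: [0.519, 0.1022, 0.1056]
eef_rot: [-180.0, -0.0, 101.4]
ft_force: [-0.5, -2.1, 1.7]
opening: 0.0001
```

Call:
send_rows(
  moves=[
    [0.06, 0, -0.013, 0, 0, 0],
    [0.06, 0, -0.013, 0, 0, 0],
    [0.05, 0, -0.011, 0, 0, 0],
    [0.05, 0, -0.011, 0, 0, 0],
    [0.05, 0, -0.011, 0, 0, 0],
    [0.04, 0, -0.008, 0, 0, 0],
    [0.04, 0, -0.008, 0, 0, 0],
    [0, 0, 0, 0, 0, 0],
  ],
)

```text
time_s: 12.2
tcp_pos: [0.5163, 0.1158, 0.1085]
eef_rot: [-180.0, -0.0, 101.4]
ft_force: [-0.4, 0.3, 1.0]
opening: -0.0003
```

```bash
python3 st.py a6
```

```text
12.2 tester 0.1669 -0.001 0.1085 [-1.8000e+02 -1.0000e-02  1.0138e+02] F [-0.4  0.3  1. ]
0.165 [593. 446.]
0.185 [593. 386.]
0.2 [593. 336.]
0.205 [593. 318.]
0.21 [593. 300.]
0.214 [593. 285.]
buf [593. 212.]
```

View pics/a6.png

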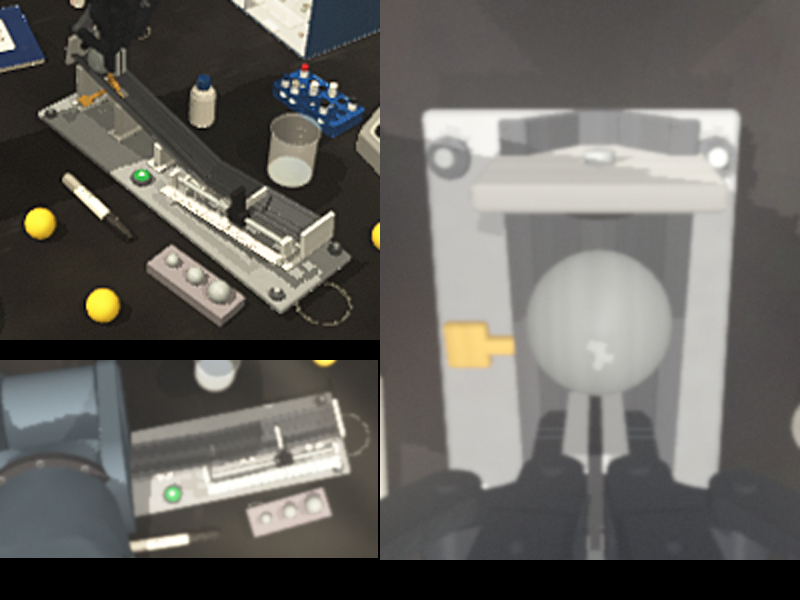

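Call:
send_rows(
  moves=[
    [0.03, 0, -0.006, 0, 0, 0],
    [0.03, 0, -0.006, 0, 0, 0],
    [0, 0, 0, 0, 0, 0],
    [-0.05, 0, 0.01, 0, 0, 0],
    [-0.06, 0, 0.01, 0, 0, 0],
    [-0.06, 0, 0.01, 0, 0, 0],
    [-0.06, 0, 0.01, 0, 0, 0],
    [0, 0, 0, 0, 0, 0],
  ],
)

```text
time_s: 13.45
tcp_pos: [0.5177, 0.1088, 0.1074]
eef_rot: [-180.0, -0.0, 101.4]
ft_force: [0.5, -0.2, 0.2]
opening: -0.0
```

```bash
python3 st.py a7
```

```text
13.45 tester 0.1598 -0.0011 0.1074 [-180.     -0.    101.36] F [ 0.5 -0.2  0.2]
0.165 [592. 424.]
0.185 [592. 362.]
0.2 [592. 310.]
0.205 [592. 291.]
0.21 [592. 272.]
0.214 [592. 256.]
buf [592. 180.]
```

View pics/a7.png

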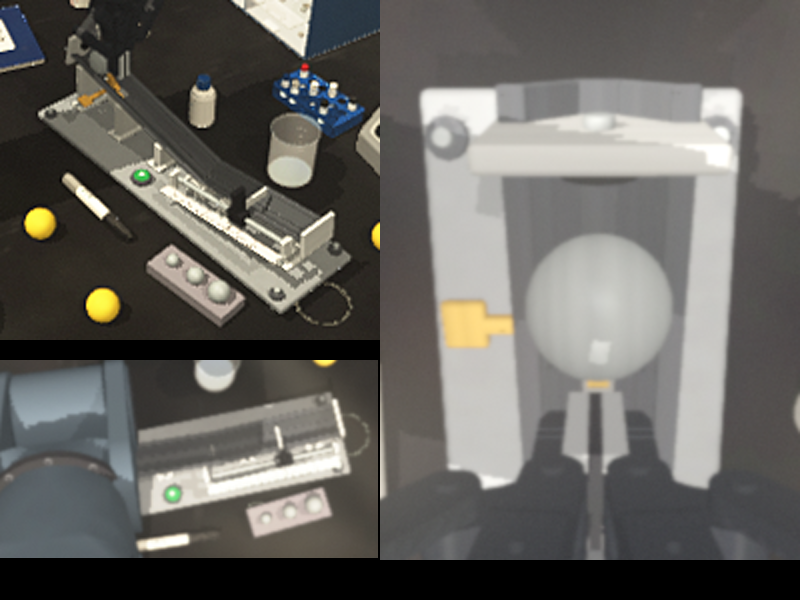

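Call:
send_rows(
  moves=[
    [-0.2, 0, -0.02, 0, 0, 0],
    [-0.2, 0, -0.1, 0, 0, 0],
    [-0.35, 0, -0.4, 0, 0, 0],
    [-0.6, -0.1, -0.5, 0, 0, 0],
    [-0.7, -0.2, -0.5, 0, 0, 0],
    [-0.8, -0.2, 0, 0, 0, 0],
    [-0.8, -0.2, 0, 0, 0, 0],
    [-0.8, -0.2, 0, 0, 0, 0],
  ],
)

```text
time_s: 14.7
tcp_pos: [0.5176, -0.0746, 0.1695]
eef_rot: [179.9, 0.0, 101.4]
ft_force: [-0.4, 0.3, 0.5]
opening: -0.0002
```

Call:
send_rows(
  moves=[
    [-0.8, -0.05, 0, 0, 0, 0],
    [-0.8, 0, 0, 0, 0, 0],
    [-0.7, 0, 0, 0, 0, 0],
    [-0.4, 0, 0, 0, 0, 0],
    [-0.1, 0, 0, 0, 0, 0],
    [0, 0, 0, 0, 0, 0],
    [0, 0, 0, 0, 0, 0],
    [0, 0, 0, 0, 0, 0],
  ],
)

```text
time_s: 15.7
tcp_pos: [0.5376, -0.1823, 0.1683]
eef_rot: [-180.0, -0.0, 101.4]
ft_force: [-0.2, 0.8, -0.4]
opening: 0.0002
```

```bash
cat >> st.py <<'E'
for sg in (.08,.09,.1,.11):
    print('tab',sg,((proj(K,T,w(P,runout(sg,.037,.0455)))+q)*2+[380,0]).round(0))
print('tcp',((proj(K,T,s['tcp_pos'])+q)*2+[380,0]).round(0))
E
python3 st.py b1
```

```text
15.7 tester -0.1295 0.0367 0.1683 [-180.     -0.    101.42] F [-0.2  0.8 -0.4]
0.165 [ 749. -771.]
0.185 [ 760. -924.]
0.2 [  769. -1053.]
0.205 [  772. -1100.]
0.21 [  776. -1148.]
0.214 [  779. -1188.]
buf [  792. -1383.]
tab 0.08 [595. 195.]
tab 0.09 [595. 224.]
tab 0.1 [595. 254.]
tab 0.11 [595. 283.]
tcp [596. 422.]
```

View pics/b1.png

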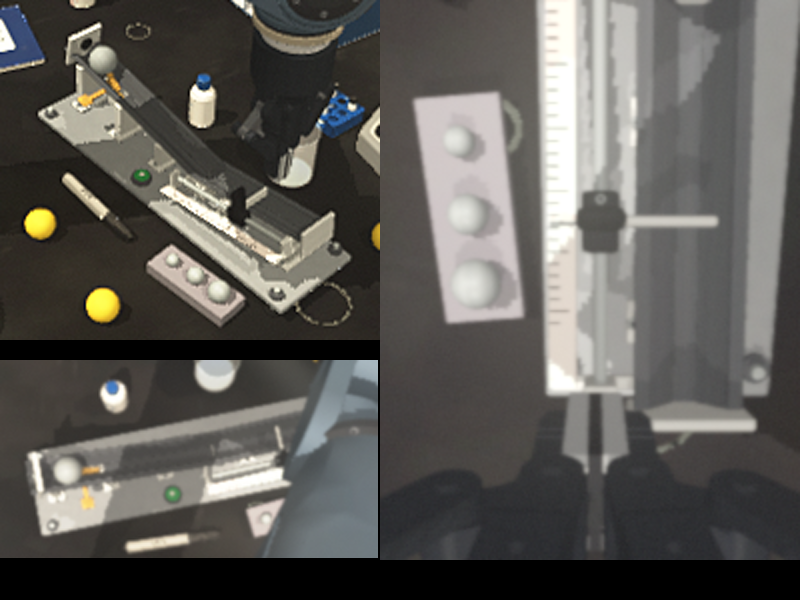

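Call:
send_rows(
  moves=[
    [0.2, 0.02, 0, 0, 0, 0],
    [0.21, 0, 0.2, 0, 0, 0],
    [0, 0, 0.4, 0, 0, 0],
    [0, 0, 0.4, 0, 0, 0],
    [0, 0, 0.4, 0, 0, 0],
    [0, 0, 0.25, 0, 0, 0],
    [0, 0, 0.13, 0, 0, 0],
    [0, 0, 0, 0, 0, 0],
  ],
)

```text
time_s: 16.95
tcp_pos: [0.5352, -0.1666, 0.0969]
eef_rot: [-180.0, -0.0, 101.4]
ft_force: [-0.0, -0.1, -0.9]
opening: -0.0003
```

```bash
python3 st.py b2
```

```text
16.95 tester -0.1137 0.036 0.0969 [-1.7999e+02 -1.0000e-02  1.0137e+02] F [-0.  -0.1 -0.9]
0.165 [  871. -1425.]
0.185 [  908. -1809.]
0.2 [  943. -2173.]
0.205 [  956. -2312.]
0.21 [  971. -2463.]
0.214 [  984. -2593.]
buf [ 1052. -3303.]
tab 0.08 [593. 281.]
tab 0.09 [593. 324.]
tab 0.1 [593. 366.]
tab 0.11 [592. 407.]
tcp [596. 422.]
```

View pics/b2.png

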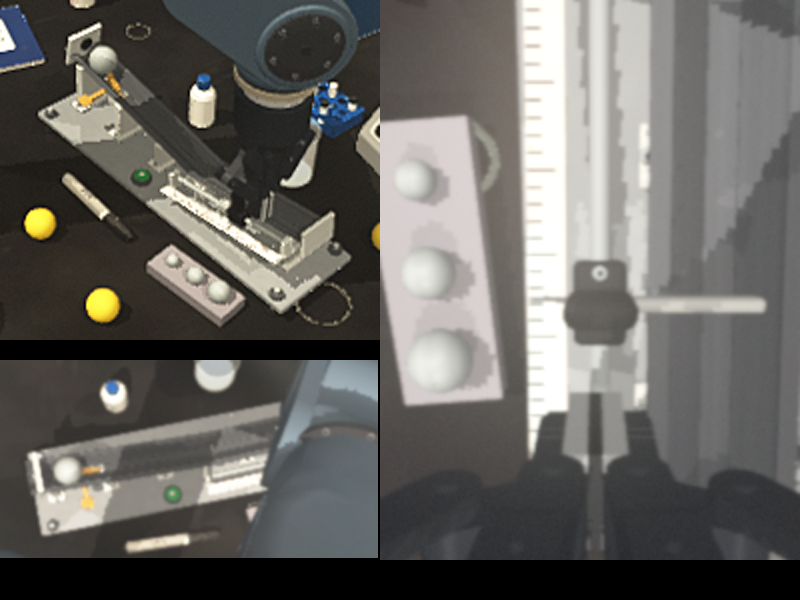

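Call:
send_rows(
  moves=[
    [0.1, 0, 0.014, 0, 0, 0],
    [0.15, 0, 0.021, 0, 0, 0],
    [0.15, 0, 0.021, 0, 0, 0],
    [0.15, 0, 0.021, 0, 0, 0],
    [0.15, 0, 0.021, 0, 0, 0],
    [0.15, 0, 0.021, 0, 0, 0],
    [0.15, 0, 0.021, 0, 0, 0],
    [0.15, 0, 0.021, 0, 0, 0],
  ],
)

```text
time_s: 18.2
tcp_pos: [0.526, -0.1211, 0.0905]
eef_rot: [-180.0, -0.0, 101.4]
ft_force: [-0.7, 0.2, 0.5]
opening: -0.0001
```

Call:
send_rows(
  moves=[
    [0.15, 0, 0.021, 0, 0, 0],
    [0.15, 0, 0.021, 0, 0, 0],
    [0.15, 0, 0.021, 0, 0, 0],
    [0.15, 0, 0.021, 0, 0, 0],
    [0.15, 0, 0.021, 0, 0, 0],
    [0.15, 0, 0.021, 0, 0, 0],
    [0.15, 0, 0.021, 0, 0, 0],
    [0.05, 0, 0.007, 0, 0, 0],
  ],
)

```text
time_s: 19.2
tcp_pos: [0.5174, -0.078, 0.0844]
eef_rot: [-180.0, -0.0, 101.4]
ft_force: [-0.7, -1.0, -0.6]
opening: -0.0001
```

```bash
python3 st.py b3
```

```text
19.2 tester -0.0233 0.036 0.0844 [-180.    -0.   101.4] F [-0.7 -1.  -0.6]
0.165 [ 834. -605.]
0.185 [ 862. -839.]
0.2 [  887. -1053.]
0.205 [  896. -1134.]
0.21 [  907. -1220.]
0.214 [  915. -1293.]
buf [  960. -1678.]
tab 0.08 [592. 645.]
tab 0.09 [592. 681.]
tab 0.1 [592. 717.]
tab 0.11 [592. 752.]
tcp [596. 422.]
```

View pics/b3.png

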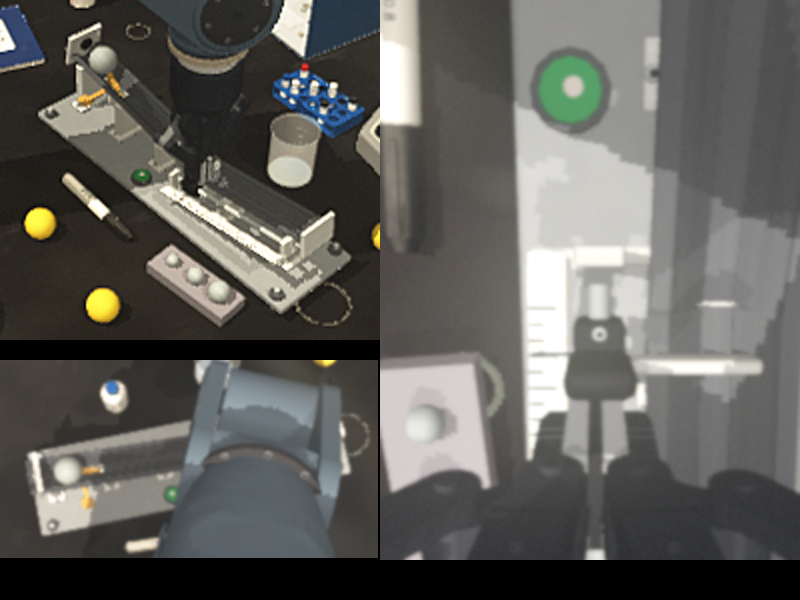

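Call:
send_rows(
  moves=[
    [0.06, 0, 0.008, 0, 0, 0],
    [0.06, 0, 0.008, 0, 0, 0],
    [0.05, 0, 0.007, 0, 0, 0],
    [0.05, 0, 0.007, 0, 0, 0],
    [0.03, 0, 0.004, 0, 0, 0],
    [0.03, 0, 0.004, 0, 0, 0],
    [0.02, 0, 0.003, 0, 0, 0],
    [0, 0, 0, 0, 0, 0],
  ],
)

```text
time_s: 20.45
tcp_pos: [0.515, -0.0665, 0.0827]
eef_rot: [-180.0, -0.0, 101.4]
ft_force: [-0.4, -0.7, -0.5]
opening: 0.0
```

```bash
python3 st.py b4
```

```text
20.45 tester -0.0116 0.0361 0.0827 [-1.7999e+02 -1.0000e-02  1.0138e+02] F [-0.4 -0.7 -0.5]
0.165 [ 830. -514.]
0.185 [ 857. -735.]
0.2 [ 881. -935.]
0.205 [  890. -1010.]
0.21 [  900. -1090.]
0.214 [  908. -1158.]
buf [  951. -1515.]
tab 0.08 [593. 688.]
tab 0.09 [593. 723.]
tab 0.1 [593. 758.]
tab 0.11 [593. 793.]
tcp [596. 422.]
```

View pics/b4.png

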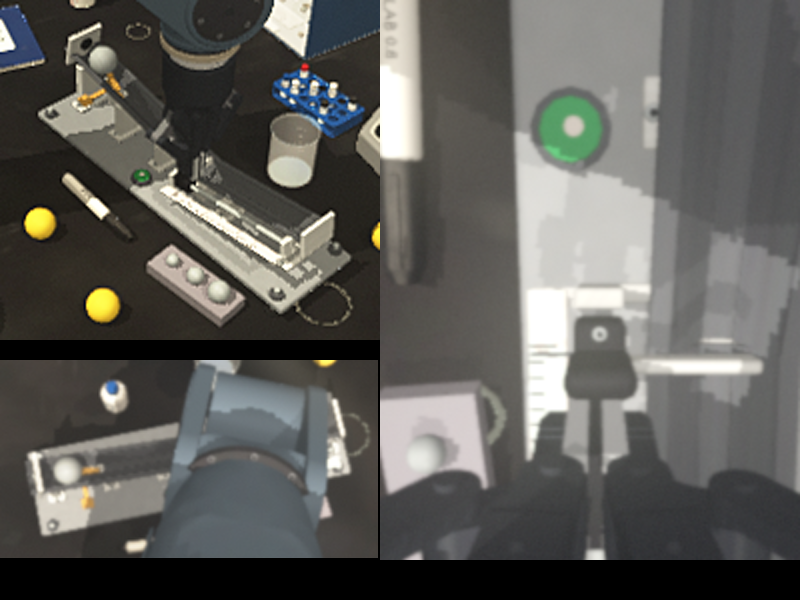

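Call:
send_rows(
  moves=[
    [0.02, 0, 0.003, 0, 0, 0],
    [0.02, 0, 0.003, 0, 0, 0],
    [0.02, 0, 0.003, 0, 0, 0],
    [0.02, 0, 0.003, 0, 0, 0],
    [0.01, 0, 0, 0, 0, 0],
    [0.01, 0, 0, 0, 0, 0],
    [0, 0, 0, 0, 0, 0],
    [0, 0, 0, 0, 0, 0],
  ],
)

```text
time_s: 21.7
tcp_pos: [0.5146, -0.0639, 0.0825]
eef_rot: [180.0, 0.1, 101.4]
ft_force: [-0.8, -11.7, -0.5]
opening: -0.0001
```

Call:
send_rows(
  moves=[
    [-0.05, 0, 0, 0, 0, 0],
    [-0.1, 0, -0.02, 0, 0, 0],
    [-0.2, 0, -0.04, 0, 0, 0],
    [-0.2, 0, -0.2, 0, 0, 0],
    [0, 0, -0.6, 0, 0, 0],
    [0, 0, -0.9, 0, 0, 0],
    [0, 0, -0.9, 0, 0, 0],
    [0, 0, -0.3, 0, 0, 0],
  ],
)

```text
time_s: 22.7
tcp_pos: [0.5194, -0.0848, 0.2031]
eef_rot: [179.8, 0.1, 101.4]
ft_force: [-0.3, -0.1, 1.3]
opening: 0.0001
```

Call:
send_rows(
  moves=[
    [-0.6, -0.6, 0, 0, 0, 0],
    [-0.9, -0.9, 0, 0, 0, 0],
    [-0.9, -0.9, 0, 0, 0, 0],
    [-0.5, -0.5, 0, 0, 0, 0],
    [0, 0, 0, 0, 0, 0],
    [0, 0, 0, 0, 0, 0],
    [0, 0, 0, 0, 0, 0],
    [0, 0, 0, 0, 0, 0],
  ],
)

```text
time_s: 23.7
tcp_pos: [0.4281, -0.2203, 0.2006]
eef_rot: [-180.0, -0.0, 101.4]
ft_force: [0.3, -0.1, 0.2]
opening: 0.0001
```

Run:
```python
from h import *
s=observe();print(s['time_s'],s['tcp_pos'],s['ft_force'])
C={k:read_camera(k) for k in('scene','top','wrist')}
r=[]
for n,t in(('ball seat',ramp(.2,0,.018)),('tab0',runout(0,.037,.0455))):
    for k in('scene','top'): print(n,k,proj(C[k]['K'],C[k]['T'],w(P,t)).round(1))
a=cv2.resize(C['scene']['pixels'][140:310,240:430],None,fx=3.5,fy=3.5,interpolation=cv2.INTER_CUBIC);cv2.imwrite('pics/c1.png',a)
a=cv2.resize(C['top']['pixels'][135:245,235:445],None,fx=3.8,fy=3.8,interpolation=cv2.INTER_CUBIC);cv2.imwrite('pics/c2.png',a)
```

```text
23.7 [ 0.42810773 -0.22030733  0.20059548] [ 0.3484959  -0.06673022  0.1820028 ]
ball seat scene [291.5 170.3]
ball seat top [272.9 195.8]
tab0 scene [330.9 218.8]
tab0 top [355.3 196.4]
```

View pics/c1.png

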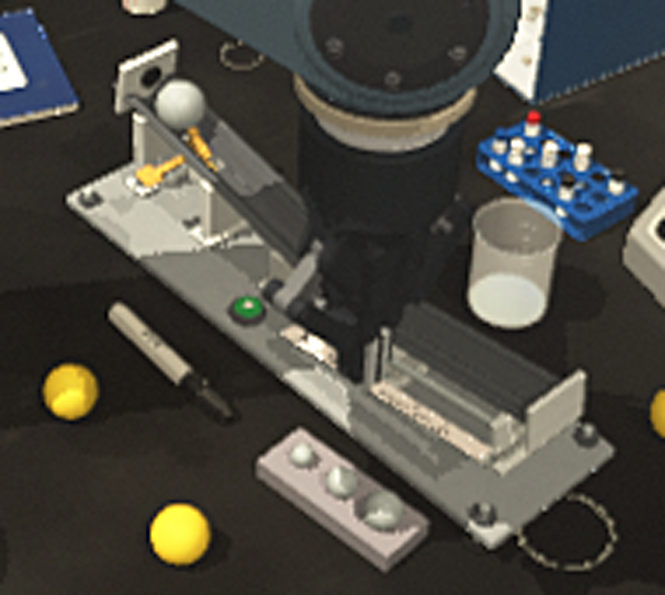

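View pics/c2.png

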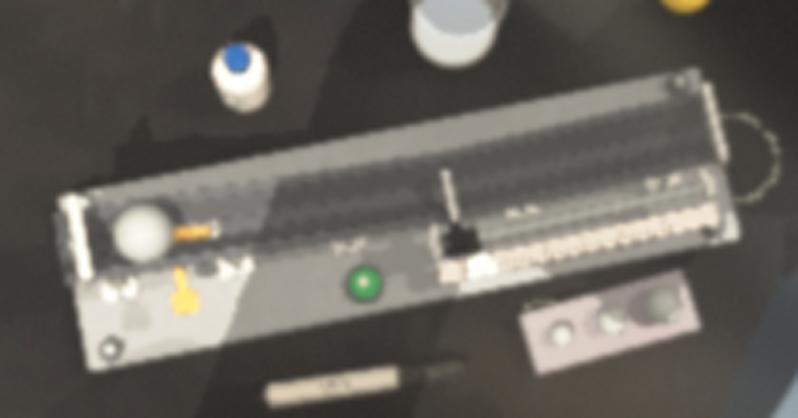

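```bash
python3 -c "
from cell import *
print(finish_job())"
```

```text
the job is handed in; nothing more can be done
None
```

I rolled the steel ball up the long ramp with the shut fingertips, over the catch. Backed off, it settled behind the catch. I then pushed the pointer's thumb tab down the run-out slope to its zero stop and moved the arm clear. I handed the job in at about 24 s, and no verdict was given.

**Ball:** in the last pictures it sits within about 1 pixel of where the seat should appear in both the top and scene cameras. It stayed there after the fingers left. I could not read the catch angle directly. That the ball holds still with nothing touching it is my evidence that the catch is up.

**Pointer:** it stopped solidly, with about 12 N against the stop. Afterwards the tab showed about 1 pixel (roughly 2–3 mm) off the position I predicted for zero. That is about the calibration error, and I trust the firm stop over the picture, but the picture alone does not prove it is within 4 mm.

**Bystanders:** the spare-ball block, bottle, beaker and marker look unmoved in the pictures. Nothing touched the robot at the end, as the force reading was near zero.

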